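# Index the drilling jig's bushing and pin it

## Robot

A 7-joint arm with a two-finger parallel gripper is mounted at the origin on the work surface. World frame = base frame: x ahead of the robot, y to its left, z up, the work surface at z = 0. Lengths are in mm, angles in rad, forces in N, time in s.
With the tool pointing down it reaches from about 425 to 875 mm from the base axis. Payload 8.4 kg.
Tool frame: the origin (TCP) lies between the finger pads; the fingertips stand 17 mm ahead of it and the grasp point (between the pads) lies 2 mm behind it (manip.tips_ahead is the distance from the TCP to the fingertips, in mm); y points along the fingers, z is the direction in which the jaws open and shut, and the axes are right-handed (so a half turn about y gives the same grasp; the last joint's range is limited). The gripper opens to 85 mm and grips with 20 to 120 N. Pads are 22 mm wide; open, the fingers measure 114 mm over their backs; the gripper's body (76 mm by 85 mm) begins 54 mm behind the grasp point. The pads swing forward as they close: fully open they stand 13 mm farther back than shut.
Start: joints at [-1.318, 0.333, 0.04, 1.465, -0.013, 1.343, -0.059], TCP at [223.983, 610.161, 248.308] pointing down, gripper open.
Joint ranges: [-2.58, 2.58], [-0.38, 2.09], [-1.3, 1.39], [0.25, 2.4], [-1.5, 4.64], [0.08, 2.09], [-2.65, 2.65]. Speed limits (rad/s): [2.22, 2.22, 2.79, 2.79, 3.14, 3.14, 3.14].

## Interface

Orientations are given as a unit quaternion [x, y, z, w].
In Python, from rig import manip gives the robot as it stands. The module is installed in compiled form; this text tells all that it offers.
- The arm moves only by the tool apply_moves, never from a script. Its argument "increments" is a list that holds one entry, the list of rows, each a list of 5 numbers: the shift along the tool's x, y, z in units of 25 mm (1.0 is 25 mm), then the turn about the tool's y in degrees, then the opening, from 0 (shut) to 1 (fully open). In form: [[[x, y, z, twist, hand], ...]]. A call has 1 to 20 rows; each row is the pose to reach, as a shift and turn from the pose measured when the call began, along the tool's axes at that moment; what a row does not reach only later rows make up. A row lasts 1/10 s, in which the tool goes at most 50 mm and 8.59 degrees, less where a joint would pass 70% of its speed; a pose out of reach is approached as far as the arm can. A call with a gripper value outside its range is refused whole. The fingers move at their own pace and stop on an object; "grip_force" is the grip in N (left out, the last holds). Time passes only in rows, so rows that repeat a pose let the fingers close. It gives the time, the measured TCP pose, the force and the opening at its end, in the units of the state.
- manip.get_obs(): the state, without advancing time (a new reading comes with each control period).
- manip.snapshot(name): name is "side" or "top" or "wrist"; returns the picture (480x640x3 uint8, red, green, blue); there is no depth.
- manip.camera_model(name): a dict with "intrinsics" (3x3 intrinsics, pixels), "rvec" (rotation vector, rad) and "tvec" (3), from world to camera coordinates, as OpenCV has them; the wrist camera has in their place "T_tool_cam" (4x4, takes a point from camera to tool coordinates, whose origin is the TCP and whose axes are the tool frame's). Camera axes: x right, y down, z forward; pixel columns grow to the right and rows downward; lengths in mm; the calibration is good to about 2 mm. A picture is of the moment at which its call begins: read the wrist's pose just before it. camera_model takes no time and is no camera call.
- manip.sign_off(): hands the job in, once; it reports no verdict.
The state is a dict: "time_s": time; "joint_positions": joint angles; "qvel": joint speeds; "joint_efforts": joint torques, N m; "position": TCP position; "ee_rot": TCP orientation; "force": force on the tool from outside, world axes, zero at the start; "wrist_torque": the same for the moment, N m; "grip_width": opening from 0.0 (shut) to 1.0 (fully open).
Only numpy, scipy, OpenCV 4.12 (cv2) and the standard library are available. Lean on these libraries where they do the work, as an engineer would, in place of code of your own. Each camera call takes 0.05 s, during which the arm holds its last target. There are 200 camera calls.

## Task

Take the square-headed steel pin out of the wooden pin rack, put it into the hole of the steel bushing in the drilling jig, and turn the bushing until its hole stands over the hidden hole in the jig floor near the pointer. Then push the pin home until its flange sits flat on the bushing, and let go. Find the hidden hole by feel and never force the pin (10 N is plenty, 40 N spoils it); leave the other two pins and the pencil where they are.

Things in the scene. Friction and masses are not known exactly. Their poses are not given: they have to be found in the camera images.
- pin: The index pin, all steel, about 0.12 kg: round shank 10 mm in diameter, 34 mm long, chamfered tip; above it a round flange 22 mm wide, 4 mm thick; above that a square head 18 x 18 mm, 38 mm tall, sides parallel to x and y. Origin on the axis at the flange's underside, z up: head at z = 4 to 42 mm, tip at -34 mm. Starts in one of the rack's holes, hanging by its flange.
- pin_tip (a point): Centre of the lower end of the pin's shank, 34 mm below the body's origin.
- rack: Fixed wooden block, 65 (x) x 200 (y) x 42 mm (z), origin at the centre of its underside; three vertical through holes 13 mm wide on its long centre line at y = -65, 0 and 65 mm. A pin stands in each; which is where varies. Only the wanted pin has a square head.
- ball_pin: Not wanted: pin with a black ball head 28 mm in diameter, 44 mm tall above the rack. Origin at the underside of its flange. Leave it in the rack.
- disc_pin: Not wanted: pin with a flat round disc 28 mm in diameter and a short stub, 20 mm tall above the rack in all. Origin at the underside of its disc. Leave it in the rack.
- jig: Drilling jig, fixed to the bench: beech block 130 x 130 x 40 mm, origin at the centre of its underside, z up. In its round pocket, 90 mm wide, lies the steel bushing: a flat disc 88 mm in diameter, 18 mm thick, underside at jig z = 26 mm, top at 44 mm (4 mm proud of the wood). It can only spin about the jig's axis (friction 0.05 N m).
- jig_centre (a point): On the jig's axis at the height of the bushing's top face (jig z = 44 mm): the bushing spins about it. Pinned home, pin's origin is at this height.
- jig_floor (a point): On the jig's axis at the pocket floor under the bushing (jig z = 26 mm): a fixed steel plate with one hidden hole, 12 mm wide with a 1.5 mm chamfer, 30 mm from the axis, within 0.35 rad either side of the pointer; its angle is not measured. A pin through the bushing stands on this floor, flange 16 mm above the bushing, until it comes over the hole.
- jig_pointer (a point): Tip of the small dark pointer on top of the jig's rim, 45.5 mm from the axis on the jig's -x side, 3 mm high, cannot be bumped. It shows the hidden hole's direction only roughly. In that hole, 4 mm below the floor, is a slug held by 6 N of friction: the pin sinks 4 mm freely, then press 7 to 12 N until the flange meets the bushing; the slug stays down.
- bushing_hole (a point): Centre of the mouth of the bushing's only hole, at its top face, 30 mm from the jig's axis. Vertical through hole 11.5 mm in diameter with a 1.5 mm chamfer.
- bushing (a joint): Angle of the bushing (rad), anticlockwise seen from above; 0 (or any full turn) when its hole is exactly at the pointer. It starts between 0.8 and 5.4 and turns either way, without stops within a full turn or more.
- pencil: Blue pencil 8 mm thick, 140 mm long, lying between the rack and the jig. Origin under its middle. Not wanted: leave it.

How it is judged:
By the outcome, as a careful person would: the job done as asked, in the order asked, and still so for the second after the job is handed in, with the robot touching nothing.
It also fails if it takes over 67 s, if anything falls off the work surface, if the arm or the gripper's body presses on something with over 40 N, if the wrist force passes 120 N, or if a joint passes its speed limit or range.

## Working session

There is one attempt and no reset: what is moved stays moved. The work goes in short steps, Python scripts to look and compute and a tool call to move; the robot and the scene stay as the last step left them, time stands still between calls to the robot, and variables do not carry over. Pictures are saved under pics/ and viewed, about 8 in all and at most 12, crops included, and the job is handed in when it is done.

Besides the shell and the picture viewer there is one more tool, called after "Emit:" as name([rows], argument=value, ...), one row to a line, values as JSON. apply_moves: Moves the arm, as the interface text tells. Its arguments: {"type":"object","properties":{"increments":{"type":"array"},"grip_force":{"type":"number"}},"required":["increments"]}

```bash
mkdir -p pics; python3 - <<'E'
from rig import manip
import cv2,numpy as np
o=manip.get_obs();print(o)
for n in("top","side"):
    im=manip.snapshot(n);cv2.imwrite(f"pics/{n}0.png",im[:,:,::-1])
    print(n,manip.camera_model(n))
print(manip.camera_model("wrist"),manip.tips_ahead)
E
```

```text
{'time_s': 0.0, 'joint_positions': array([-1.31820735,  0.33394086,  0.03985423,  1.46623791, -0.01337683,
        1.34332983, -0.0584949 ]), 'qvel': array([ 0.00046912,  0.00108146,  0.00045694, -0.00124247, -0.00010075,
       -0.00068754,  0.00010894]), 'joint_efforts': array([-3.68638721e-04, -6.58552694e+01,  1.36522885e+00, -4.05572033e+01,
        1.67830550e-02,  1.25206861e-02,  4.18532238e-06]), 'position': array([223.85024443, 609.78692623, 247.41795503]), 'ee_rot': array([ 0.69677767, -0.12378847,  0.12367473, -0.69561617]), 'force': array([ 0.22589937, -0.29285299, -0.28043374]), 'wrist_torque': array([-0.00420053,  0.03738453, -0.03308791]), 'grip_width': 1.002604302603098}
top {'intrinsics': array([[466.55957362,   0.        , 318.18593134],
       [  0.        , 466.55957362, 242.17316641],
       [  0.        ,   0.        ,   1.        ]]), 'rvec': array([ 2.12507678, -2.17874134,  0.12904021]), 'tvec': array([ 24.46403935, 515.42605777, 855.75879917])}
side {'intrinsics': array([[544.51762409,   0.        , 324.97841326],
       [  0.        , 544.51762409, 248.88273103],
       [  0.        ,   0.        ,   1.        ]]), 'rvec': array([ 0.37512278, -2.79769395,  1.10366956]), 'tvec': array([534.21564995, 149.78025054, 724.25397481])}
{'intrinsics': array([[392.47440243,   0.        , 322.76120574],
       [  0.        , 392.47440243, 240.24075839],
       [  0.        ,   0.        ,   1.        ]]), 'T_tool_cam': array([[-5.43975729e-04,  9.62245597e-01,  2.72182135e-01,
        -6.86560484e+01],
       [-4.67024041e-04, -2.72182390e-01,  9.62245566e-01,
        -1.25098221e+02],
       [ 9.99999743e-01,  3.96322632e-04,  5.97452441e-04,
         3.06277700e-01],
       [ 0.00000000e+00,  0.00000000e+00,  0.00000000e+00,
         1.00000000e+00]])} 17.0
```

View pics/top0.png

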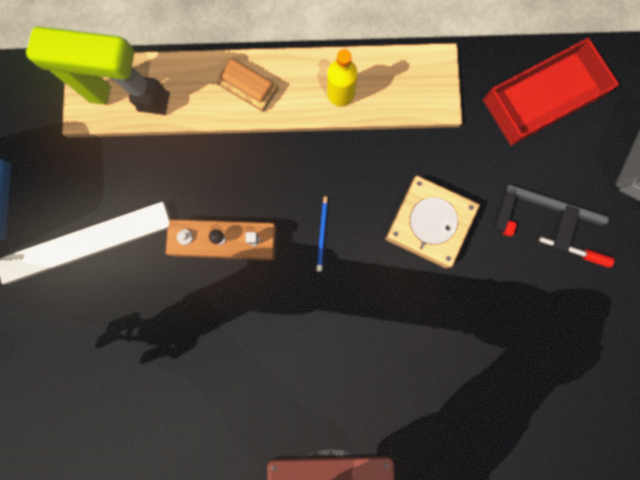

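View pics/side0.png

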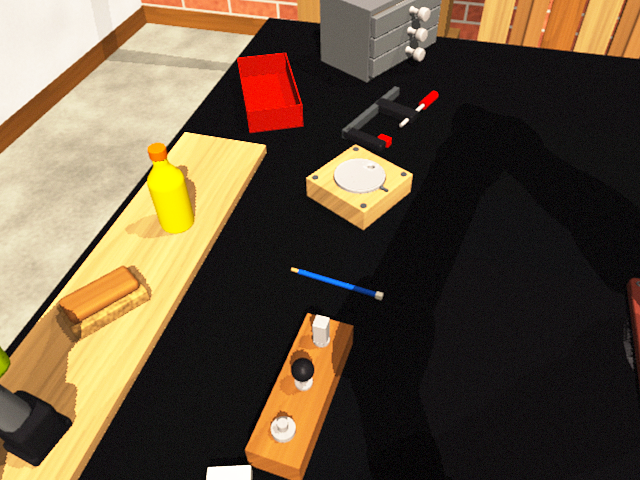

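The top view shows the rack at left with three pins: disc at (184,236), ball at (216,237) and the square head at (251,238). The pencil is at (322,232). The jig's bushing is at (434,221), with its hole near (448,228) and the pointer near (423,244). The side view agrees.

```bash
cat > h.py <<'E'
from rig import manip
import cv2,numpy as np
from scipy.spatial.transform import Rotation as R
def cam(n,o=None):
    c=manip.camera_model(n);K=c["intrinsics"]
    if n=="wrist":
        T=np.eye(4);T[:3,:3]=R.from_quat(o["ee_rot"]).as_matrix();T[:3,3]=o["position"];T=T@c["T_tool_cam"]
        return K,T[:3,:3],T[:3,3]
    Rm=cv2.Rodrigues(np.array(c["rvec"]))[0];return K,Rm.T,-Rm.T@c["tvec"]
def ray(n,uv,z,o=None):
    K,Rm,t=cam(n,o);d=Rm@np.linalg.inv(K)@np.array([uv[0],uv[1],1.]);return t+d*(z-t[2])/d[2]
def proj(n,P,o=None):
    K,Rm,t=cam(n,o);q=K@(Rm.T@(np.asarray(P,float)-t));return q[:2]/q[2]
def blobs(m,lo=8):
    n,l,s,c=cv2.connectedComponentsWithStats(m.astype(np.uint8));return [(s[i],c[i].round(2)) for i in range(1,n) if s[i][4]>=lo]
E
python3 - <<'E'
from h import *
o=manip.get_obs();M=R.from_quat(o["ee_rot"]).as_matrix();print("tool axes\n",M.round(3))
im=cv2.imread("pics/top0.png");hsv=cv2.cvtColor(im,cv2.COLOR_BGR2HSV)
grey=(hsv[...,1]<50)&(hsv[...,2]>130)
for nm,(x0,y0,x1,y1),z in(("head",(238,225,265,250),84),("bush",(400,185,470,255),44)):
    m=np.zeros_like(grey);m[y0:y1,x0:x1]=grey[y0:y1,x0:x1]
    for s,c in blobs(m,25):print(nm,s,c,ray("top",c,z).round(1))
    cs,_=cv2.findContours(m.astype(np.uint8),cv2.RETR_EXTERNAL,cv2.CHAIN_APPROX_NONE)
    k=cv2.convexHull(max(cs,key=cv2.contourArea));e=cv2.fitEllipse(k) if len(k)>5 else None;print(e,e and ray("top",e[0],z).round(1),cv2.minAreaRect(k))
dark=(hsv[...,2]<130);m=np.zeros_like(dark);m[200:255,412:462]=dark[200:255,412:462]
for s,c in blobs(m,3):print("dark",s,c,ray("top",c,44).round(1))
# rack outline
rk=cv2.inRange(hsv,(3,120,60),(14,255,255));rk[:205]=0;rk[270:]=0;rk[:,:150]=0;rk[:,290:]=0
cs,_=cv2.findContours(rk,cv2.RETR_EXTERNAL,cv2.CHAIN_APPROX_NONE);r=cv2.minAreaRect(max(cs,key=cv2.contourArea))
print("rack",r,[ray("top",p,42).round(1) for p in cv2.boxPoints(r)])
for x in((251,238),(434,221),(448,228),(423,244)):print(x,ray("top",x,44).round(1))
for p in((184,236),(216,237)):print(ray("top",p,60).round())
cv2.imwrite("pics/zoom.png",np.hstack([cv2.resize(im[y:y+100,x:x+100],(400,400),interpolation=cv2.INTER_CUBIC) for x,y in((380,170),(175,190))]))
E
```

```text
tool axes
 [[ 0.939 -0.     0.345]
 [-0.345 -0.001  0.939]
 [ 0.    -1.    -0.001]]
head [246 233  11  12 114] [251.28 237.87] [520.2 131.4  84. ]
((251.50543212890625, 237.60006713867188), (11.493098258972168, 14.442254066467285), 135.51925659179688) [520.7 131.   84. ] ((251.0, 238.5), (11.0, 10.0), 90.0)
bush [ 411  198   46   48 1681] [433.3  220.38] [ 550.4 -206.7   44. ]
((433.0157165527344, 221.00189208984375), (46.107913970947266, 47.892154693603516), 31.781272888183594) [ 549.2 -206.1   44. ] ((433.40008544921875, 220.30001831054688), (45.615787506103516, 46.0629997253418), 63.43495178222656)
dark [446 226   3   4   9] [447.11 227.67] [ 535.8 -231.9   44. ]
dark [458 246   4   9  22] [460.05 251.09] [ 490.9 -253.4   44. ]
dark [412 253   4   2   6] [413.17 253.67] [ 488.2 -165.6   44. ]
rack ((220.18524169921875, 238.6461944580078), (109.22029876708984, 38.43330001831055), 2.436648368835449) [array([496.7, 301.1,  42. ]), array([570.2, 299.2,  42. ]), array([555.8,  91.5,  42. ]), array([482.8,  95.5,  42. ])]
(251, 238) [525.6 138.   44. ]
(434, 221) [ 549.2 -208.    44. ]
(448, 228) [ 535.1 -233.5   44. ]
(423, 244) [ 506. -185.   44.]
[530. 260.  60.]
[527. 200.  60.]
```

View pics/zoom.png

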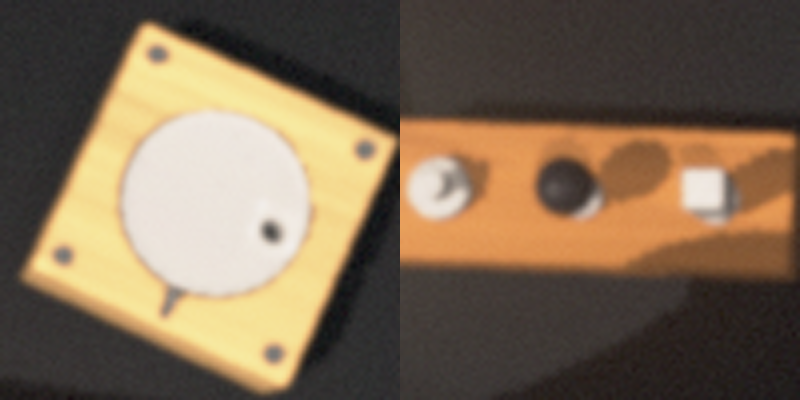

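The zoom confirms the square head is the rightmost pin, with its sides roughly square to the rack. The hole is in the bushing's lower right, and the pointer tip is near (424.5,242.5). Next I hover above the pin with the jaws along the rack's short side.

```bash
cat >> h.py <<'E'
def togo(p,yaw=None):
    """units along tool axes and twist to bring TCP to p with tool z at world yaw (deg)"""
    o=manip.get_obs();M=R.from_quat(o["ee_rot"]).as_matrix();y=np.degrees(np.arctan2(M[1,2],M[0,2]))
    print("go",(M.T@(np.asarray(p,float)-o["position"])/25).round(3),"twist",None if yaw is None else round(-(yaw-y),2),"t",round(o["time_s"],2),"yaw",y.round(2))
E
python3 -c "
from h import *
togo([521,131,165],-4)
t=ray('top',(424.5,242.5),43);print(t)
a=[ray('top',(380+x/4,170+y/4),40) for x,y in((63,255),(273,353),(366,149),(158,53))];print(np.mean(a,0),[p.round(1) for p in a])
"
```

```text
go [ 17.757   3.323 -13.879] twist 73.84 t 0.1 yaw 69.84
[ 508.87045666 -188.14426069   43.        ]
[ 550.9839592  -208.52157355   40.        ] [array([ 527.3, -135.5,   40. ]), array([ 478.3, -231.7,   40. ]), array([ 574.5, -281.6,   40. ]), array([ 623.8, -185.3,   40. ])]
```

Emit:
apply_moves([
  [[5, 1, -4, 25, 1], [9, 2, -7, 50, 1], [13, 3, -10, 74, 1], [17.76, 3.32, -13.88, 74, 1], [17.76, 3.32, -13.88, 74, 1], [17.76, 3.32, -13.88, 74, 1], [17.76, 3.32, -13.88, 74, 1], [17.76, 3.32, -13.88, 74, 1], [17.76, 3.32, -13.88, 74, 1], [17.76, 3.32, -13.88, 74, 1], [17.76, 3.32, -13.88, 74, 1], [17.76, 3.32, -13.88, 74, 1], [17.76, 3.32, -13.88, 74, 1], [17.76, 3.32, -13.88, 74, 1], [17.76, 3.32, -13.88, 74, 1], [17.76, 3.32, -13.88, 74, 1], [17.76, 3.32, -13.88, 74, 1]],
])

```text
time_s: 1.8
position: [520.7, 132.0, 165.2]
ee_rot: [0.482, -0.517, 0.518, -0.482]
force: [0.4, -0.4, 0.7]
grip_width: 0.999
```

```bash
python3 - <<'E'
from h import *
o=manip.get_obs();im=manip.snapshot("wrist")[:,:,::-1].copy();cv2.imwrite("pics/w1.png",im)
print(o["time_s"],o["position"],o["force"]);print(proj("wrist",[521,131,84],o))
hsv=cv2.cvtColor(im,cv2.COLOR_BGR2HSV);g=(hsv[...,1]<60)&(hsv[...,2]>150)
for s,c in blobs(g,150):print(s,c,ray("wrist",c,84,o).round(1))
E
```

```text
1.8 [520.70773008 132.02541568 165.1720156 ] [ 0.40206185 -0.43522975  0.70595083]
[322.52175113 260.86882595]
[ 298    0   53   41 1759] [324.09  17.41] [530.2 251.5  84. ]
[ 308  221   35   52 1575] [325.21 247.42] [523.  138.7  84. ]
[ 622  263   18  120 1137] [633.4  337.94] [699.8  70.6  84. ]
[ 138  303   58   67 1141] [164.39 335.06] [425.2  91.7  84. ]
[ 451  303   58   68 1175] [481.38 335.69] [610.7  78.3  84. ]
[264 361  15  16 228] [271.23 368.69] [485.4  64.8  84. ]
```

View pics/w1.png

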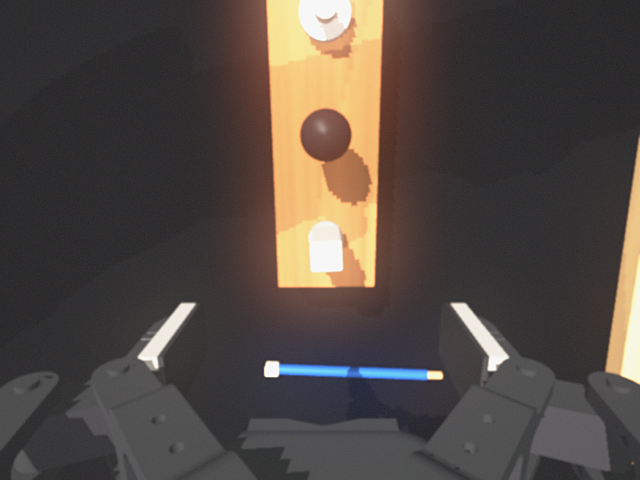

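The wrist view shows the square head's top face at about x 309–343, y 238–272, so its centre is near (326,255). It is parallel to the jaws, and nothing stands in the jaws' path.

```bash
python3 - <<'E'
from h import *
o=manip.get_obs();p=ray("wrist",(326,255),84,o);print(p)
im=cv2.imread("pics/w1.png");g=cv2.cvtColor(im,cv2.COLOR_BGR2GRAY);print(g[222:276:2,326],g[255,302:350:2])
p[2]=68;togo(p,-3.9)
E
```

```text
[523.19790129 134.09911691  84.        ]
[243 245 241 238 239 239 240 240 239 244 247 247 247 247 247 247 247 247
 247 247 247 247 247 247 250 204 203] [221 220 218 219 247 247 247 247 247 247 247 247 247 247 247 247 247 247
 247 249 224 173 175 175]
go [-0.101  3.886  0.092] twist -0.17 t 1.85 yaw -4.07
```

Emit:
apply_moves([
  [[-0.07, 1.5, 0.09, 0, 0.6], [-0.07, 3, 0.09, 0, 0.6], [-0.07, 3.88, 0.09, 0, 0.6], [-0.07, 3.88, 0.09, 0, 0.6], [-0.07, 3.88, 0.09, 0, 0], [-0.07, 3.88, 0.09, 0, 0], [-0.07, 3.88, 0.09, 0, 0], [-0.07, 3.88, 0.09, 0, 0], [-0.07, 3.88, 0.09, 0, 0], [-0.07, 3.88, 0.09, 0, 0]],
], grip_force=60)

```text
time_s: 2.85
position: [524.3, 133.8, 69.9]
ee_rot: [0.481, -0.517, 0.518, -0.483]
force: [-1.2, 0.4, 7.4]
grip_width: 0.202
```

Emit:
apply_moves([
  [[0, -1, 0, 0, 0], [0, -2, 0, 0, 0], [0, -3, 0, 0, 0], [0, -3.6, 0, 0, 0], [0, -3.6, 0, 0, 0], [0, -3.6, 0, 0, 0]],
])

```text
time_s: 3.45
position: [524.0, 133.8, 159.9]
ee_rot: [0.481, -0.517, 0.518, -0.483]
force: [0.3, -0.5, -2.5]
grip_width: 0.202
```

```bash
python3 - <<'E'
from h import *
o=manip.get_obs();print(o["position"],o["force"],o["wrist_torque"],o["grip_width"])
togo([535.8,-231.9,150],-4)
togo([550,-207,150],-27)
E
```

```text
[523.99701577 133.81761625 159.91401113] [ 0.33344695 -0.46538124 -2.5096944 ] [ 0.00712524  0.01549411 -0.01827259] 0.20185599865236256
go [14.559  0.382  1.507] twist -0.07 t 3.45 yaw -4.07
go [13.525  0.384  2.003] twist 22.93 t 3.45 yaw -4.07
```

Emit:
apply_moves([
  [[2, 0.2, 0.2, 0, 0], [4, 0.4, 0.4, 0, 0], [6, 0.6, 0.7, 0, 0], [8, 0.8, 1, 0, 0], [10, 0.8, 1.2, 0, 0], [12, 0.8, 1.5, 0, 0], [13.27, 0.8, 1.77, 0, 0], [13.27, 0.8, 1.77, 0, 0], [13.27, 0.8, 1.77, 0, 0], [13.27, 0.8, 1.77, 0, 0], [13.27, 0.8, 1.77, 0, 0]],
])

```text
time_s: 4.55
position: [544.7, -198.5, 139.1]
ee_rot: [-0.482, 0.517, -0.517, 0.483]
force: [-0.4, -0.5, -1.1]
grip_width: 0.2
```

```bash
python3 - <<'E'
from h import *
o=manip.get_obs();im=manip.snapshot("wrist")[:,:,::-1].copy();cv2.imwrite("pics/w2.png",im)
print(o["time_s"],o["position"],o["force"],R.from_quat(o["ee_rot"]).as_matrix().round(3))
np.save("w2.npy",np.r_[o["position"],o["ee_rot"]])
for P in([550,-207,44],[535.8,-231.9,44],[508.9,-188,43],o["position"]-[0,0,62]):print(proj("wrist",P,o).round(1))
E
```

```text
4.55 [ 544.71318225 -198.48975583  139.08224852] [-0.44855647 -0.45000032 -1.05863298] [[-0.069  0.002  0.998]
 [-0.998  0.002 -0.069]
 [-0.002 -1.     0.002]]
[331.5 265.1]
[310.8 305.1]
[259.3 238.5]
[321.5 271.6]
```

View pics/w2.png

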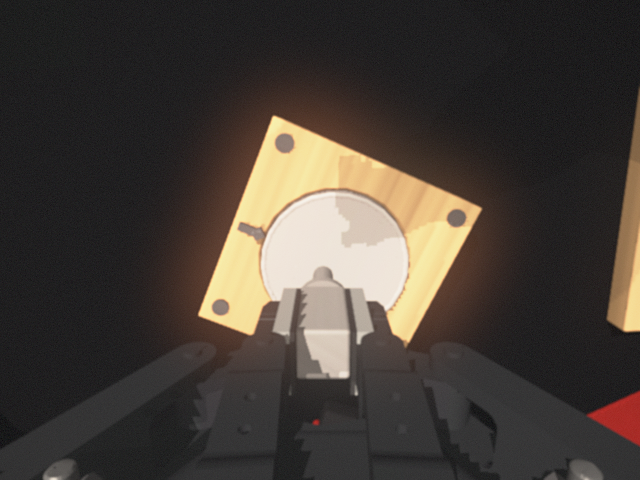

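The pin hangs straight, with its tip near (322.5,273). The pointer tip is near (263,237), but the bushing's hole is hidden behind the pin. I'll back off along y to see it.

Emit:
apply_moves([
  [[-1.2, 0, 0, 0, 0], [-2, 0, 0, 0, 0], [-2, 0, 0, 0, 0], [-2, 0, 0, 0, 0]],
])

```text
time_s: 5.0
position: [548.4, -147.7, 139.5]
ee_rot: [0.482, -0.516, 0.516, -0.484]
force: [0.9, -0.1, -0.8]
grip_width: 0.202
```

```bash
python3 - <<'E'
from h import *
from scipy.optimize import least_squares
o=manip.get_obs();im=manip.snapshot("wrist")[:,:,::-1].copy();cv2.imwrite("pics/w3.png",im[60:360,160:560].repeat(2,0).repeat(2,1))
print(o["time_s"],o["position"])
for P in([550,-207,44],[535.8,-231.9,44],[508.9,-188,43]):print(proj("wrist",P,o).round(1))
hsv=cv2.cvtColor(im,cv2.COLOR_BGR2HSV)
c0=proj("wrist",[550,-207,44],o)
wood=((hsv[...,1]>70)&(hsv[...,2]>60))
pts=[]
for a in np.radians(np.arange(0,360,5)):
    for r in np.arange(55,100,.5):
        u=c0+r*np.array([np.cos(a),np.sin(a)])
        if wood[int(round(u[1])),int(round(u[0]))]:pts.append(ray("wrist",u,44,o)[:2]);break
pts=np.array(pts);f=least_squares(lambda p:np.hypot(*(pts-p[:2]).T)-p[2],[550,-207,44.5],loss="soft_l1");print(len(pts),f.x)
e=least_squares(lambda p:np.hypot(*(pts-p[:2]).T)-44.5,[550,-207],loss="soft_l1");print(e.x)
h0=proj("wrist",[535.8,-231.9,44],o).astype(int);g=hsv[...,2];w=g[h0[1]-25:h0[1]+25,h0[0]-25:h0[0]+25]
for s,c in blobs(w<110,8):c=c+h0-25;print("hole?",s,c,ray("wrist",c,44,o))
E
```

```text
5.0 [ 548.40294603 -147.68663954  139.46139175]
[330.3 341.5]
[310.8 377. ]
[262.4 317.3]
61 [ 551.97037011 -206.47488663   43.95797994]
[ 552.11005338 -206.28001253]
hole? [  0   0  13  50 505] [290.16 372.76] [ 522.77606247 -227.84543648   44.        ]
```

View pics/w3.png

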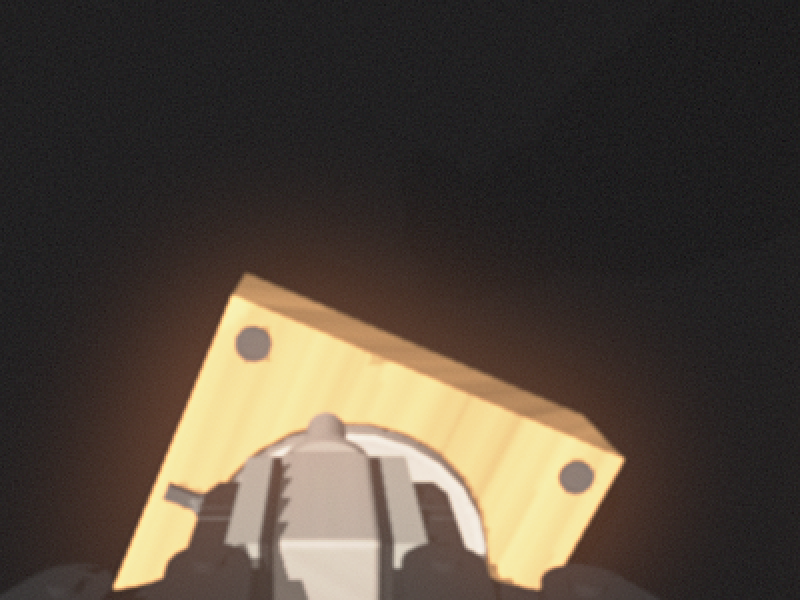

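Wrong way: the jig moved down the image, behind the gripper. I'll move past it to −y instead.

Emit:
apply_moves([
  [[2, 0, 0, 0, 0], [4, 0, 0, 0, 0], [4.9, 0, 0.2, 0, 0], [4.9, 0, 0.2, 0, 0], [4.9, 0, 0.2, 0, 0], [4.9, 0, 0.2, 0, 0]],
])

```text
time_s: 5.65
position: [545.0, -270.4, 139.1]
ee_rot: [-0.482, 0.517, -0.516, 0.484]
force: [0.4, 0.5, -1.6]
grip_width: 0.2
```

```bash
python3 - <<'E'
from h import *
from scipy.optimize import least_squares
o=manip.get_obs();im=manip.snapshot("wrist")[:,:,::-1].copy();cv2.imwrite("pics/w4.png",im[0:300,120:520].repeat(2,0).repeat(2,1));cv2.imwrite("w4full.png",im);np.save("w4.npy",np.r_[o["position"],o["ee_rot"]])
print(o["time_s"],o["position"])
for P in([550,-207,44],[535.8,-231.9,44],[508.9,-188,43],o["position"]-[0,0,62]):print(proj("wrist",P,o).round(1))
hsv=cv2.cvtColor(im,cv2.COLOR_BGR2HSV)
c0=proj("wrist",[551,-207,44],o)
wood=((hsv[...,1]>70)&(hsv[...,2]>60))
pts=[]
for a in np.radians(np.arange(0,360,5)):
    for r in np.arange(55,100,.5):
        u=c0+r*np.array([np.cos(a),np.sin(a)])
        if wood[int(round(u[1])),int(round(u[0]))]:pts.append(ray("wrist",u,44,o)[:2]);break
pts=np.array(pts);f=least_squares(lambda p:np.hypot(*(pts-p[:2]).T)-p[2],[550,-207,44.5],loss="soft_l1");print(len(pts),f.x)
h0=proj("wrist",[535.8,-231.9,44],o).astype(int);g=hsv[...,2];w=g[h0[1]-18:h0[1]+18,h0[0]-18:h0[0]+18]
for s,c in blobs(w<130,8):c=c+h0-18;print("hole?",s,c,ray("wrist",c,44,o))
E
```

```text
5.65 [ 544.99243693 -270.42210647  139.10075295]
[322.9 140.5]
[300.6 187.9]
[243.9 109.2]
[321.4 271.6]
72 [ 551.7364331  -207.51911932   44.02563841]
hole? [ 14  13  17  15 216] [303.68 189.11] [ 537.46219148 -232.71606137   44.        ]
```

View pics/w4.png

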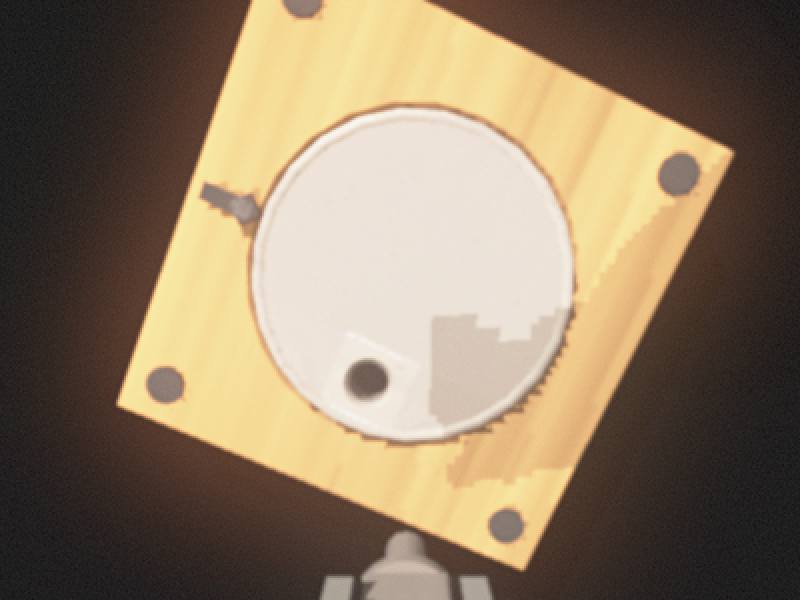

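The hole shows clearly at about full-frame (303.7,189.5). The pin tip is at the bottom, with its centre column near 322.7 and its top edge near row 265. I'll compare that with what the model predicts and aim.

```bash
python3 - <<'E'
from h import *
v=np.load("w4.npy");o=dict(position=v[:3],ee_rot=v[3:])
for dz,r in((62,3.5),(62,5),(60.5,5)):
    P=[proj("wrist",v[:3]+[r*np.cos(a),r*np.sin(a),-dz],o) for a in np.linspace(0,6.28,60)];P=np.array(P);print(dz,r,P.min(0).round(1),P.max(0).round(1))
im=cv2.imread("w4full.png");g=cv2.cvtColor(im,cv2.COLOR_BGR2GRAY)
print(g[256:285,322]);
for r in(268,271,274,277):print(r,g[r,306:340])
togo([537.2,-233.4,139],-4)
E
```

```text
62 3.5 [314.5 265.1] [328.3 278.1]
62 5 [311.6 262.3] [331.3 280.9]
60.5 5 [311.5 263.3] [331.4 281.9]
[216 217 218 214 190 137  84  69  80 112 145 165 170 166 169 168 167 166
 166 167 165 163 163 165 177 190 195 190 191]
268 [ 67  65  68  67  67  70  67  68  76  97 125 153 166 169 169 170 170 165
 160 155 147 140 126 106  87  73  67  67  70  71  74  84 104 130]
271 [ 68  67  66  67  67  64  69  97 136 160 168 170 170 168 169 166 168 162
 157 152 146 141 132 123 113  96  83  70  69  69  73  70  70  70]
274 [ 69  69  65  66  67  69  92 129 155 164 165 167 169 169 169 166 166 164
 156 153 144 138 131 121 113 103  86  77  70  70  68  70  70  70]
277 [ 64  67  65  65  65  73 102 141 158 164 167 169 168 170 167 166 163 162
 158 156 149 147 139 134 122 112 101  81  71  67  67  68  67  68]
go [-1.443  0.01  -0.413] twist 0.19 t 5.7 yaw -3.81
```

Emit:
apply_moves([
  [[-1.46, 0, -0.43, 0, 0], [-1.46, 0, -0.43, 0, 0], [-1.46, 0.76, -0.43, 0, 0], [-1.46, 0.76, -0.43, 0, 0], [-1.46, 0.76, -0.43, 0, 0], [-1.46, 0.76, -0.43, 0, 0]],
])

```text
time_s: 6.3
position: [537.2, -233.0, 120.9]
ee_rot: [0.482, -0.516, 0.516, -0.484]
force: [-0.3, -0.4, -0.8]
grip_width: 0.2
```

```bash
python3 -c "
from h import *
o=manip.get_obs();print(o['position'],o['force'],o['wrist_torque']);togo([536.7,-233,100],-4)"
```

```text
[ 537.20844125 -232.97346342  120.90880052] [-0.30185338 -0.40031987 -0.81031903] [-0.00063912  0.01862289 -0.00730235]
go [ 0.004  0.836 -0.023] twist 0.2 t 6.3 yaw -3.8
```

Emit:
apply_moves([
  [[0, 0.2, -0.02, 0, 0], [0, 0.4, -0.02, 0, 0], [0, 0.5, -0.02, 0, 0], [0, 0.6, -0.02, 0, 0], [0, 0.7, -0.02, 0, 0], [0, 0.74, -0.02, 0, 0], [0, 0.74, -0.02, 0, 0]],
])

```text
time_s: 7.0
position: [536.7, -232.9, 102.3]
ee_rot: [0.482, -0.516, 0.516, -0.484]
force: [0.0, -0.2, -0.3]
grip_width: 0.202
```

Emit:
apply_moves([
  [[0, 0.15, 0, 0, 0], [0, 0.3, 0, 0, 0], [0, 0.4, 0, 0, 0], [0, 0.48, 0, 0, 0], [0, 0.54, 0, 0, 0], [0, 0.6, 0, 0, 0], [0, 0.6, 0, 0, 0]],
])

```text
time_s: 7.7
position: [536.8, -233.0, 87.8]
ee_rot: [0.482, -0.516, 0.516, -0.484]
force: [-2.4, 1.4, 5.1]
grip_width: 0.201
```

The pin is through the bushing and standing on the floor: z stopped with 5 N upward. Next I compute the arc to the edge of the search range.

```bash
cat >> h.py <<'E'
C=np.array([551.2,-207.1])
def arc(angs,r=30.,C=C):
    o=manip.get_obs();M=R.from_quat(o["ee_rot"]).as_matrix();p=o["position"];d=p[:2]-C
    print("t",round(o["time_s"],2),"z",p[2].round(2),"F",o["force"].round(1),"r",np.hypot(*d).round(2),"ang",(np.degrees(np.arctan2(d[1],d[0]))%360).round(1))
    for a in angs:
        t=np.r_[C+r*np.array([np.cos(np.radians(a)),np.sin(np.radians(a))]),p[2]];print(a,(M.T@(t-p)/25).round(3))
E
python3 - <<'E'
from h import *
v=np.load("w4.npy");o=dict(position=v[:3],ee_rot=v[3:])
for u,z in(((251,106),43),((240,104),43)):
    d=ray("wrist",u,z,o)[:2]-[551.7,-207.5];print(np.hypot(*d),np.degrees(np.arctan2(d[1],d[0])))
q=[ray("wrist",(120+x/2,y/2),40,o)[:2] for x,y in((165,384),(506,525),(679,173))]
a=q[0]-q[1];b=q[2]-q[1];print(np.degrees(np.arctan2(a[1],a[0])),np.degrees(np.arctan2(b[1],b[0])),(q[0]+q[2])/2)
arc([235,229,223,217,211,205,199,193,187,181,178])
E
```

```text
44.095794461660006 151.7329291957117
49.833431169201646 153.44436282882765
152.90282659053145 62.85616380940596 [ 552.00300705 -207.52866417]
t 7.7 z 87.83 F [-2.4  1.4  5.1] r 29.65 ang 241.0
235 [-0.047 -0.    -0.117]
229 [-0.117 -0.    -0.221]
223 [-0.198 -0.    -0.317]
217 [-0.289 -0.    -0.404]
211 [-0.388 -0.    -0.481]
205 [-0.495 -0.    -0.547]
199 [-0.608 -0.    -0.601]
193 [-0.726 -0.    -0.644]
187 [-0.848  0.    -0.674]
181 [-0.973  0.    -0.691]
178 [-1.035e+00  1.000e-03 -6.950e-01]
```

Emit:
apply_moves([
  [[-0.05, 0.01, -0.12, 0, 0], [-0.12, 0.01, -0.22, 0, 0], [-0.2, 0.01, -0.32, 0, 0], [-0.29, 0.01, -0.4, 0, 0], [-0.39, 0.01, -0.48, 0, 0], [-0.5, 0.01, -0.55, 0, 0], [-0.61, 0.01, -0.6, 0, 0], [-0.73, 0.01, -0.64, 0, 0], [-0.85, 0.01, -0.67, 0, 0], [-0.97, 0.01, -0.69, 0, 0], [-1.03, 0.01, -0.695, 0, 0], [-1.03, 0.01, -0.695, 0, 0]],
])

```text
time_s: 8.9
position: [521.1, -206.1, 87.6]
ee_rot: [0.482, -0.516, 0.516, -0.484]
force: [2.0, -2.8, 3.4]
grip_width: 0.197
```

```bash
python3 -c "
from h import *
arc([176,174,172,170,168,166,164,162])"
```

```text
t 8.9 z 87.63 F [ 2.  -2.8  3.4] r 30.16 ang 178.0
176 [-0.043  0.     0.006]
174 [-0.084  0.     0.007]
172 [-0.126  0.     0.009]
170 [-0.168  0.     0.013]
168 [-0.209  0.001  0.018]
166 [-0.251  0.001  0.025]
164 [-0.292  0.001  0.033]
162 [-0.333  0.001  0.043]
```

Emit:
apply_moves([
  [[-0.04, 0.03, 0.01, 0, 0], [-0.08, 0.03, 0.01, 0, 0], [-0.13, 0.03, 0.013, 0, 0], [-0.17, 0.03, 0.017, 0, 0], [-0.17, 0.03, 0.017, 0, 0]],
])

```text
time_s: 9.4
position: [521.5, -201.1, 86.5]
ee_rot: [-0.482, 0.517, -0.516, 0.485]
force: [1.9, -2.5, -1.1]
grip_width: 0.199
```

```bash
python3 -c "
from h import *
arc([168,166,164,162,160,158],r=29.9)"
```

```text
t 9.4 z 86.48 F [ 1.9 -2.5 -1.1] r 30.26 ang 168.6
168 [-0.011  0.     0.016]
166 [-0.052  0.     0.023]
164 [-0.093  0.     0.031]
162 [-0.133  0.     0.04 ]
160 [-0.174  0.001  0.051]
158 [-0.213  0.001  0.064]
```

The floor has gone: z dropped and the upward force vanished near 169°. I'll lower gently here.

Emit:
apply_moves([
  [[0, 0.04, 0, 0, 0], [0, 0.08, 0, 0, 0], [0, 0.1, 0, 0, 0], [0, 0.1, 0, 0, 0]],
])

```text
time_s: 9.8
position: [521.3, -200.9, 83.9]
ee_rot: [-0.482, 0.517, -0.516, 0.484]
force: [1.6, 0.1, 0.5]
grip_width: 0.201
```

```bash
python3 -c "
from h import *
arc([170,168,166,164,162],r=29.9)"
```

```text
t 9.8 z 83.86 F [1.6 0.1 0.5] r 30.55 ang 168.3
170 [ 0.039 -0.     0.021]
168 [-0.002  0.     0.026]
166 [-0.043  0.     0.033]
164 [-0.084  0.     0.041]
162 [-0.125  0.001  0.051]
```

In the hole, 3.8 mm below floor level with almost no force. Now I push the slug down slowly.

Emit:
apply_moves([
  [[0, 0.05, 0.015, 0, 0], [0, 0.1, 0.015, 0, 0], [0, 0.15, 0.015, 0, 0], [0, 0.2, 0.015, 0, 0], [0, 0.24, 0.015, 0, 0]],
])

```text
time_s: 10.3
position: [521.4, -200.9, 77.9]
ee_rot: [-0.482, 0.517, -0.515, 0.484]
force: [-1.7, -0.6, 5.7]
grip_width: 0.201
```

Emit:
apply_moves([
  [[0, 0.06, 0, 0, 0], [0, 0.1, 0, 0, 0], [0, 0.15, 0, 0, 0], [0, 0.2, 0, 0, 0], [0, 0.22, 0, 0, 0], [0, 0.22, 0, 0, 0]],
])

```text
time_s: 10.9
position: [521.4, -201.0, 72.6]
ee_rot: [-0.482, 0.517, -0.515, 0.484]
force: [-1.3, -1.1, 3.5]
grip_width: 0.2
```

Emit:
apply_moves([
  [[0, 0.03, 0, 0, 0], [0, 0.05, 0, 0, 0], [0, 0.06, 0, 0, 0], [0, 0.06, 0, 0, 0]],
])

```text
time_s: 11.3
position: [521.4, -201.0, 71.9]
ee_rot: [-0.482, 0.517, -0.515, 0.485]
force: [-3.4, 0.9, 13.1]
grip_width: 0.199
```

The pin stopped at z 71.9 as predicted, with the force rising to 13 N, so the flange is on the bushing. I'll ease off, open and retreat.

Emit:
apply_moves([
  [[0, -0.02, 0, 0, 0], [0, -0.02, 0, 0, 0.2], [0, -0.02, 0, 0, 0.45], [0, -0.02, 0, 0, 0.45], [0, -0.02, 0, 0, 0.45], [0, -0.02, 0, 0, 0.45], [0, -0.5, 0, 0, 0.45], [0, -1.5, 0, 0, 0.45], [0, -3, 0, 0, 0.45], [0, -4, 0, 0, 0.45], [0, -4, 0, 0, 0.45], [0, -4, 0, 0, 0.45]],
])

```text
time_s: 12.5
position: [521.6, -201.5, 172.8]
ee_rot: [-0.481, 0.517, -0.516, 0.485]
force: [0.0, -0.2, 0.4]
grip_width: 0.447
```

```bash
python3 - <<'E'
from h import *
o=manip.get_obs();im=manip.snapshot("wrist")[:,:,::-1];s=manip.snapshot("side")[:,:,::-1]
print(o["time_s"],o["position"],o["force"],o["grip_width"])
cv2.imwrite("pics/fin.png",np.hstack([im[80:400,120:520],cv2.resize(s[120:250,280:440],(400,320))]))
P=[521.4,-201,86];print(proj("wrist",P,o)-[120,80],(proj("side",P)-[280,120])*[2.5,320/130.],(proj("side",[521.4,-201,48])-[280,120])*[2.5,320/130.])
E
```

```text
12.5 [ 521.63199125 -201.48075261  172.83075025] [ 0.01939076 -0.20184434  0.35528097] 0.4471294645793867
[201.05031107 176.0882656 ] [241.58844026  94.43679466] [238.3862544  138.95142858]
```

View pics/fin.png

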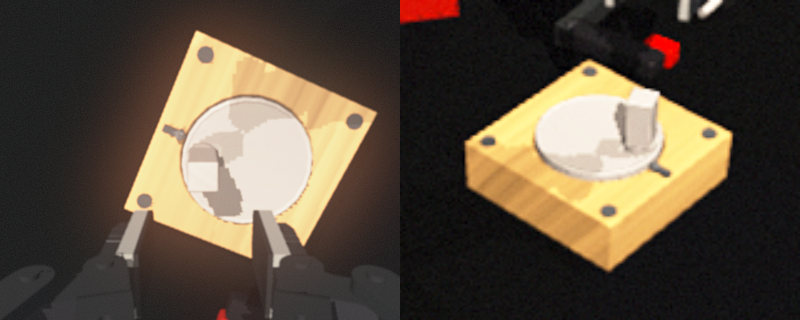

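The pin stands upright near the pointer, and its top face is where a fully seated pin's should be (z 86 mm projects to row 94 of the side crop; it shows at 88–97). The gripper is clear.

```bash
python3 -c "
from h import *
print(manip.sign_off())"
```

```text
the job is handed in; nothing more can be done
None
```

The square-headed pin is home in the jig and the job is handed in, at about 12.6 s of the 67 s limit.

- **Insertion:** I took the pin from the rack and put it through the bushing hole until it stood on the jig floor with about 5 N.
- **Finding the hole:** I turned the bushing clockwise with the pin. Near 168°, about 0.27 rad from the pointer, the floor force vanished. The pin then sank 3.8 mm freely.
- **Pushing home:** I pushed the slug down at about 6 N. The flange stopped the pin at a gripper height of 71.9 mm (71.7 expected), with 13 N at the stop. That is above your 10 N guide and slightly over the 7–12 N range, but well under the 40 N limit.
- **Last checks:** After letting go, the gripper was clear with about 0 N on it. The wrist and side pictures showed the pin upright, with its top at the height for a seated flange.

I did not take another picture of the rack or the pencil at the end; the arm touched neither them nor the other two pins as far as I could tell.

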